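# Weigh a sealed canister by hand and key it into the block of its class

## Robot

A 6-joint arm with a two-finger parallel gripper is mounted at the origin on a cart in front of the work surface, level with it; the furniture and walls round the work are solid. World frame = base frame: x ahead of the robot, y to its left, z up, the work surface at z = 0. Lengths are in m, angles in rad, forces in N, time in s.
With the tool pointing down it reaches from about 0.325 to 0.9 m from the base axis. Payload 6.1 kg.
Tool frame: the origin (TCP) lies midway between the tips of the shut fingers; the grasp point (between the pads) lies 19 mm behind it (hold_point_z is the distance from the TCP to the grasp point, in m); x points along the fingers, z is the direction in which the jaws open and shut, and the axes are right-handed (so a half turn about x gives the same grasp; the last joint's range is limited). The gripper opens to 87 mm and grips with 3 to 60 N. Pads are 19 mm wide; open, the fingers measure 117 mm over their backs; the gripper's body (75 mm by 190 mm) begins 51 mm behind the grasp point.
Start: joints at [1.18, 0.22, 1.526, -0, 1.395, -0.126], TCP at [0.164, 0.603, 0.223] pointing down, gripper open.
Joint ranges: [-2.98, 2.98], [-0.91, 2.08], [0.09, 2.57], [-1.24, 4.39], [0.2, 2.65], [-2.68, 2.68]. Speed limits (rad/s): [2.57, 2.57, 3.01, 3.14, 3.14, 3.14].

## Interface

Orientations are given as a rotation vector (axis times angle).
In Python, from plant import sense, read_camera, camera_model, finish_job, hold_point_z gives the robot as it stands.
- The arm moves only by the tool play_rows, never from a script. Its argument "increments" is a list of rows, each an object with "delta_pos": the shift along the tool's x, y, z in cm, a list of three; "turn": the turn, a rotation vector about the tool's x, y, z in degrees, a list of three; "hand": the closure in counts, from 0 (fully open) to 255 (shut). In form: [{"delta_pos": [dx, dy, dz], "turn": [rx, ry, rz], "hand": hand}, ...]. A call has 1 to 10 rows; each row is the pose to reach, as a shift and turn from the pose measured when the call began, along the tool's axes at that moment; what a row does not reach only later rows make up. A row lasts 1/12 s, in which the tool goes at most 41.7 mm and 7.16 degrees, less where a joint would pass 70% of its speed; a pose out of reach is approached as far as the arm can. A call with a gripper value outside its range is refused whole. The fingers move at their own pace and stop on an object; the grip force is fixed at half the most. Time passes only in rows, so rows that repeat a pose let the fingers close. It gives the time, the measured TCP pose, the force and the opening at its end, in the units of the state.
- sense(): the state, without advancing time (a new reading comes with each control period).
- read_camera(name): name is "scene" or "top" or "wrist"; returns (picture, depth): 384x512x3 uint8, red, green, blue; 384x512 float32, m along the optical axis (not along the pixel's ray), 0 where there is no reading.
- camera_model(name): a dict with "K" (3x3 intrinsics, pixels), "R" (3x3) and "t" (3): a world point X has camera coordinates R X + t. Camera axes: x right, y down, z forward; pixel columns grow to the right and rows downward; lengths in m; the calibration is good to about 2 mm. A picture is of the moment at which its call begins: read the wrist's pose just before it. camera_model takes no time and is no camera call; for the wrist camera it gives the pose at the moment of the call.
- finish_job(): hands the job in, once; it reports no verdict.
The state is a dict: "clock": time; "joint_pos": joint angles; "joint_vel": joint speeds; "joint_efforts": joint torques, N m; "ee_pos": TCP position; "tool_rot": TCP orientation; "wrist_force": force on the tool from outside, world axes, zero at the start; "torque": the same for the moment, N m; "width": finger opening in m.
Only numpy, scipy, OpenCV 4.12 (cv2) and the standard library are available. Lean on these libraries where they do the work, as an engineer would, in place of code of your own. Each camera call takes 0.05 s, during which the arm holds its last target. There are 200 camera calls.

## Task

Pick up the sealed canister with the orange handle and hold it still in the air for a moment to feel how heavy it is: hollow (about 165 g), filled (about 300 g) or solid (about 510 g). Lower it into the round bore of its block, the white one for hollow, yellow for filled, blue for solid, and, pressing only lightly (never more than about 4 kg of force), turn it on the bottom until its cross-shaped foot finds the keyway and it goes fully home. Leave it there upright, and leave the other two canisters, the glass dish and the cassette where they are.

Things in the scene. Friction and masses are not known exactly. Their poses are not given: they have to be found in the camera images.
- canister: sealed round metal canister with an orange bar handle, 101 mm high, upright on the bench. Origin at the centre of its underside, z up. Foot 0 to 9 mm: a cross of two round bars along x and y, 8 mm thick, 38 mm long. Shell 48 mm across, 9 to 69 mm, lower edge rounded. A loose unseen core inside may rattle. Total about 165, 300 or 510 g (within 8 percent), drawn anew each time, not visible from outside
- canister_handle (a point): middle of the canister's orange bar handle, on its axis 85 mm above the underside. The bar is 40 mm long along the canister's x, 14 mm thick along its y and runs from the lid at 69 mm up to 101 mm
- white_bore_floor (a point): centre of the bore floor of the white block. Four dark steel pieces 8 mm high leave a cross of two slots 13 mm wide on it for the foot (two 8 mm bars). This keyway does not turn; its angle is unknown (not that of the block, another in each, repeating every 90 degrees) and must be felt: within about 5 degrees of it the canister can go down the last 8 mm
- yellow_bore_floor (a point): centre of the bore floor of the yellow block. Four dark steel pieces 8 mm high leave a cross of two slots 13 mm wide on it for the foot (two 8 mm bars). This keyway does not turn; its angle is unknown (not that of the block, another in each, repeating every 90 degrees) and must be felt: within about 5 degrees of it the canister can go down the last 8 mm
- blue_bore_floor (a point): centre of the bore floor of the blue block. Four dark steel pieces 8 mm high leave a cross of two slots 13 mm wide on it for the foot (two 8 mm bars). This keyway does not turn; its angle is unknown (not that of the block, another in each, repeating every 90 degrees) and must be felt: within about 5 degrees of it the canister can go down the last 8 mm
- well_white: fixed white block for the hollow canister, 84 x 84 mm, 46 mm high. Origin at the centre of its underside, z up. A round blind bore, 53.5 mm across with a 3 mm chamfer, goes down its middle to a floor 10 mm above the underside. A canister in it stands with its origin 18 mm above the underside while its foot does not match the keyway, 10 mm when fully home
- well_yellow: fixed yellow block for the filled canister, 84 x 84 mm, 46 mm high. Origin at the centre of its underside, z up. A round blind bore, 53.5 mm across with a 3 mm chamfer, goes down its middle to a floor 10 mm above the underside. A canister in it stands with its origin 18 mm above the underside while its foot does not match the keyway, 10 mm when fully home
- well_blue: fixed blue block for the solid canister, 84 x 84 mm, 46 mm high. Origin at the centre of its underside, z up. A round blind bore, 53.5 mm across with a 3 mm chamfer, goes down its middle to a floor 10 mm above the underside. A canister in it stands with its origin 18 mm above the underside while its foot does not match the keyway, 10 mm when fully home
- spare_1: bystander: the same canister, but with a grey handle; stands upright, leave it alone. Origin at the centre of its underside
- spare_2: bystander: the same canister, but with a grey handle; stands upright, leave it alone. Origin at the centre of its underside
- dish: bystander: a round glass dish 60 mm across, 14 mm high. Origin at the centre of its underside
- cassette_3: bystander: a yellow tissue cassette 29 x 40 x 12 mm lying on the bench. Origin at the centre of its underside

How it is judged:
On the way:
1. the canister is lifted at least 30 mm off the bench, upright, and held nearly still there for 0.3 s, touching no block (height (world z) of canister above 0.03 m and linear speed of canister below 0.03 m/s and angle between canister's own z axis and vertical below 0.3 rad and contact force between canister and well_white below 0.05 N and contact force between canister and well_yellow below 0.05 N and contact force between canister and well_blue below 0.05 N), for 0.3 s.
At the end, for the whole second after the job is handed in: the canister is released, at rest and upright (0.08 rad) in the block of its class, within 4 mm of the bore axis, foot in the keyway (origin less than 13.5 mm above the block's underside). Class by its weight on the block: white below 2.65 N, yellow to 4.5 N, blue above (((horizontal distance between canister and well_white below 0.004 m and z of canister in the frame of well_white below 0.0135 m and angle between canister's own z axis and vertical below 0.08 rad and contact force between canister and well_white between 0.8 and 2.65 N) or (horizontal distance between canister and well_yellow below 0.004 m and z of canister in the frame of well_yellow below 0.0135 m and angle between canister's own z axis and vertical below 0.08 rad and contact force between canister and well_yellow between 2.65 and 4.5 N) or (horizontal distance between canister and well_blue below 0.004 m and z of canister in the frame of well_blue below 0.0135 m and angle between canister's own z axis and vertical below 0.08 rad and contact force between canister and well_blue between 4.5 and 12 N)) and linear speed of canister below 0.02 m/s); the robot touches nothing.
It fails at once if the canister is pressed on a block with more than 50 N (contact forces summed) (contact force between canister and well_white above 50 N or contact force between canister and well_yellow above 50 N or contact force between canister and well_blue above 50 N).
It fails at once if the canister is tipped by more than 0.6 rad (angle between canister's own z axis and vertical above 0.6 rad).
It fails at once if a bystander (a grey-handled canister, the dish or the cassette) is moved by more than 20 mm (distance of any of spare_1, spare_2, dish, cassette_3 from where it was at the start of the episode above 0.02 m).
It also fails if it takes over 54 s, if anything falls off the work surface, if the arm or the gripper's body presses on something with over 40 N, if the wrist force passes 120 N, or if a joint passes its speed limit or range.

## Working session

There is one attempt and no reset: what is moved stays moved. The work goes in short steps, Python scripts to look and compute and a tool call to move; the robot and the scene stay as the last step left them, time stands still between calls to the robot, and variables do not carry over. Pictures are saved under pics/ and viewed, about 8 in all and at most 12, crops included, and the job is handed in when it is done.

Besides the shell and the picture viewer there is one more tool, called after "Request:" as name(argument=value, ...), one argument or row to a line, values as JSON. play_rows: Moves the arm, as the interface text tells. Its arguments: {"type":"object","properties":{"increments":{"type":"array","items":{"type":"object","properties":{"delta_pos":{"type":"array","items":{"type":"number"}},"turn":{"type":"array","items":{"type":"number"}},"hand":{"type":"number"}}}}},"required":["increments"]}

```bash
mkdir -p pics; ls; python3 - <<'E'
from plant import *
import cv2,numpy as np
s=sense(); print(s, hold_point_z if not callable(hold_point_z) else hold_point_z())
for n in ("top","scene"):
    p,d=read_camera(n); np.savez(f"pics/{n}0.npz",p=p,d=d); cv2.imwrite(f"pics/{n}0.png",p[:,:,::-1])
    m=camera_model(n); print(n,m, -np.array(m['R']).T@np.array(m['t']))
E
```

```text
pics
{'clock': 0.0, 'joint_pos': array([ 1.17991308e+00,  2.21236679e-01,  1.52761252e+00, -3.69842987e-06,
        1.39468747e+00, -1.26079092e-01]), 'joint_vel': array([-0.00011026, -0.00054272,  0.00049341,  0.0006859 , -0.00145644,
        0.00052689]), 'joint_efforts': array([-4.02568403e-04, -4.94617939e+01, -3.87375927e+01,  6.96972711e-02,
        5.75392228e-02, -1.68952402e-04]), 'ee_pos': array([0.16332975, 0.60264011, 0.22142997]), 'tool_rot': array([-1.01301359,  1.32462915,  1.01137971]), 'wrist_force': array([ 0.8468704 , -0.33503973,  0.52557407]), 'torque': array([0.01067014, 0.01475999, 0.03884934]), 'width': 0.0871618429605472} 0.0187
top {'K': array([[386.97009171,   0.        , 252.29917446],
       [  0.        , 386.97009171, 184.69181399],
       [  0.        ,   0.        ,   1.        ]]), 'R': array([[-0.02635812, -0.99949199,  0.01791674],
       [-0.99704716,  0.02499203, -0.072611  ],
       [ 0.07212634, -0.01977773, -0.99719939]]), 't': array([-0.19215166,  0.51873226,  1.01889987])} [ 0.43864625 -0.18486669  1.05715474]
scene {'K': array([[431.97826622,   0.        , 258.6124683 ],
       [  0.        , 431.97826622, 180.93027036],
       [  0.        ,   0.        ,   1.        ]]), 'R': array([[ 0.61720985, -0.78677164, -0.0065112 ],
       [-0.45891931, -0.35326822, -0.81522674],
       [ 0.63909707,  0.50615409, -0.57910532]]), 't': array([-0.48600508,  0.24893457,  0.81596584])} [-0.10727338 -0.70743878  0.6723038 ]
```

View pics/top0.png

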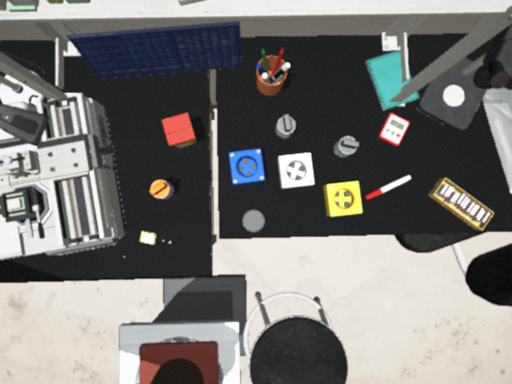

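View pics/scene0.png

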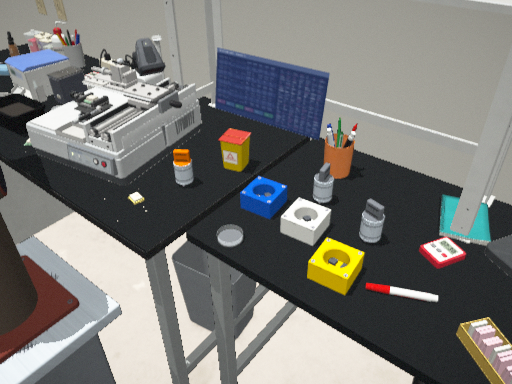

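Both views show the scene. In the top view the orange canister is at (161,189), blue block (246,166), white (296,171) and yellow (343,199). The spares are at (286,125) and (346,146), the dish at (253,220) and the cassette at (148,238). The arm is out of view on the left.

```bash
cat > h.py <<'E'
import numpy as np,cv2
from plant import *
from scipy.spatial.transform import Rotation as Ro
def ray(m,u,v,z):
    K,R,t=[np.array(m[k]) for k in 'KRt']; c=-R.T@t
    d=R.T@np.linalg.inv(K)@[u,v,1]; return c+d*(z-c[2])/d[2]
def proj(m,X):
    x=np.array(m['R'])@X+np.array(m['t']); return (np.array(m['K'])@x/x[2])[:2]
def hsv(p): return cv2.cvtColor(p,cv2.COLOR_RGB2HSV)
def to_tool(s,target,Rt=None):
    "world shift in tool axes (cm), turn in deg"
    R=Ro.from_rotvec(s['tool_rot']); d=R.inv().apply(np.array(target)-s['ee_pos'])*100
    r=None if Rt is None else np.degrees((R.inv()*Rt).as_rotvec())
    return d.round(2), r if r is None else r.round(2)
E
python3 - <<'E'
from h import *
for n in("top","scene"):
    f=np.load(f"pics/{n}0.npz");p=f['p'];m=camera_model(n);H=hsv(p)
    box=dict(orange=((130,160,180,205),(145,145,205,195)),blue=((225,145,268,190),(235,172,292,220)),yellow=((320,175,368,220),(300,235,370,295)),white=((275,148,318,192),(278,195,335,248)))
    rng=dict(orange=((5,150,100),(20,255,255)),blue=((100,130,80),(125,255,255)),yellow=((22,120,100),(35,255,255)),white=((0,0,150),(180,60,255)))
    for k,b in box.items():
        x0,y0,x1,y1=b[n=="scene"]; mk=cv2.inRange(H[y0:y1,x0:x1],*rng[k])
        c=max(cv2.findContours(mk,cv2.RETR_EXTERNAL,2)[0],key=cv2.contourArea)
        r=cv2.minAreaRect(c); u,v=np.array(r[0])+[x0,y0]
        z=.101 if k=="orange" else .046
        dz=f['d'][int(v)-12:int(v)+12,int(u)-12:int(u)+12].min()
        print(n,k,r,ray(m,u,v,z).round(4))
m=camera_model("top")
for k,u,v,z in(("sp1",288,119,.1),("sp2",349,142,.1),("dish",253,220,.014),("cass",148,238,.012),("redbox",177,127,.12)): print(k,ray(m,u,v,z).round(3))
s=sense();R=Ro.from_rotvec(s['tool_rot']).as_matrix();print(R.round(3))
mw=camera_model("wrist");print(mw, (R.T@(-np.array(mw['R']).T@np.array(mw['t'])-s['ee_pos'])).round(4),(np.array(mw['R'])@R).round(3))
a=np.load("pics/top0.npz")['p'][140:225,130:375,::-1]
cv2.imwrite("pics/crop.png",cv2.resize(a,None,fx=3.2,fy=3.2,interpolation=cv2.INTER_CUBIC))
E
```

```text
top orange ((27.367643356323242, 27.779409408569336), (12.004900932312012, 18.693342208862305), 59.036251068115234) [0.506  0.0304 0.101 ]
top blue ((21.4538516998291, 21.130769729614258), (34.10955047607422, 34.10955047607422), 82.87498474121094) [ 0.5611 -0.1908  0.046 ]
top yellow ((22.932924270629883, 23.396343231201172), (33.90248107910156, 36.44240951538086), 83.6598129272461) [ 0.4698 -0.4418  0.046 ]
top white ((20.926830291748047, 21.841466903686523), (33.23989486694336, 33.681617736816406), 83.6598129272461) [ 0.5481 -0.3208  0.046 ]
scene orange ((36.5, 12.0), (16.0, 17.0), 90.0) [0.4871 0.0069 0.101 ]
scene blue ((27.93103790283203, 24.17241668701172), (45.681060791015625, 38.25324630737305), 21.801406860351562) [ 0.5408 -0.2069  0.046 ]
scene yellow ((34.57316970825195, 29.341463088989258), (51.05525588989258, 48.052005767822266), 24.775144577026367) [ 0.4523 -0.4531  0.046 ]
scene white ((26.02941131591797, 24.61764907836914), (45.25714874267578, 40.30942153930664), 22.833654403686523) [ 0.5287 -0.3315  0.046 ]
sp1 [ 0.671 -0.298  0.1  ]
sp2 [ 0.609 -0.45   0.1  ]
dish [ 0.419 -0.205  0.014]
cass [0.379 0.076 0.012]
redbox [ 0.653 -0.023  0.12 ]
[[-0.001 -0.965  0.262]
 [-0.002  0.262  0.965]
 [-1.     0.    -0.002]]
{'K': array([[282.37367518,   0.        , 262.74392042],
       [  0.        , 282.37367518, 189.18373694],
       [  0.        ,   0.        ,   1.        ]]), 'R': array([[ 0.26253794,  0.96491881, -0.00234907],
       [ 0.92404423, -0.2507141 ,  0.28859089],
       [ 0.27787783, -0.07793671, -0.95744962]]), 't': array([-0.62201723, -0.03584873,  0.39286824])} [-0.1635  0.0785 -0.0017] [[ 0.001 -0.001  1.   ]
 [-0.289 -0.957 -0.001]
 [ 0.957 -0.289 -0.001]]
```

View pics/crop.png

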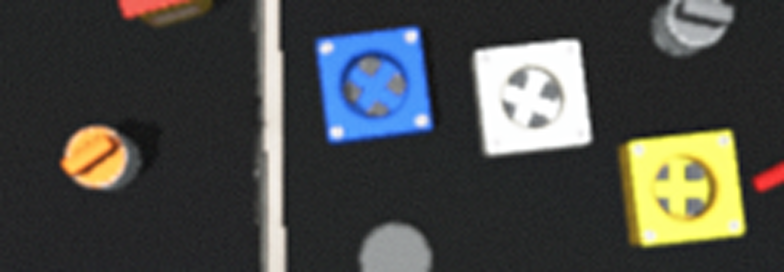

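The crop shows the three keyway crosses: blue at about 45°, white at about 25-30° and yellow near 0°. The orange bar handle runs from lower left to upper right, at crop (62,165) to (115,140). Next I'll check obstacle heights along the swing.

```bash
python3 - <<'E'
from h import *
G={}
for n in("top","scene"):
    f=np.load(f"pics/{n}0.npz");d=f['d'];m=camera_model(n)
    v,u=np.mgrid[:384,:512]; X=np.linalg.inv(m['K'])@np.array([u.ravel(),v.ravel(),np.ones(u.size)])*d.ravel()
    W=(np.array(m['R']).T@(X-np.array(m['t'])[:,None])).T[d.ravel()>0]
    print(n); 
    for y in np.arange(.7,-.6,-.1):
        print(round(y,1),[ (lambda q: round(float(np.percentile(q,99)),2) if len(q)>5 else None)(W[(abs(W[:,0]-x)<.05)&(abs(W[:,1]-y)<.05),2]) for x in np.arange(.1,.85,.1)])
s=sense();print(s['joint_pos'])
# wanted tool: x down, orientation free; keep joint5; target above canister
th=np.arctan2(.0304,.506);print(th)
E
```

```text
top
0.7 [-0.73, None, None, None, None, None, None, None]
0.6 [-0.73, -0.74, None, None, None, None, None, None]
0.5 [-0.73, -0.73, 0.0, None, None, None, None, 0.02]
0.4 [-0.73, None, 0.1, 0.17, 0.2, 0.2, 0.18, 0.1]
0.3 [-0.73, -0.73, 0.06, 0.16, 0.25, 0.29, 0.34, 0.29]
0.2 [0.0, -0.01, 0.0, 0.17, 0.19, 0.25, 0.5, 0.5]
0.1 [0.01, -0.0, 0.0, 0.17, 0.15, 0.18, 0.5, 0.51]
0.0 [0.15, -0.0, 0.0, 0.0, 0.1, 0.1, 0.49, 0.49]
-0.1 [0.01, -0.0, 0.0, 0.0, 0.0, 0.09, 0.49, 0.5]
-0.2 [0.0, -0.64, -0.73, 0.01, 0.05, 0.05, 0.49, 0.49]
-0.3 [-0.25, -0.73, -0.73, 0.0, 0.05, 0.09, 0.5, 0.49]
-0.4 [-0.25, -0.73, -0.73, 0.05, 0.05, 0.1, 0.49, 0.49]
-0.5 [-0.57, -0.73, -0.73, 0.05, 0.05, 0.1, 0.49, 0.49]
scene
0.7 [None, None, 0.0, 0.07, 0.07, 0.11, 0.11, None]
0.6 [None, None, 0.01, 0.07, 0.07, -0.73, -0.73, None]
0.5 [None, None, 0.11, 0.12, 0.12, 0.12, -0.73, -0.73]
0.4 [None, None, 0.11, 0.17, 0.22, 0.23, 0.24, 0.25]
0.3 [None, None, 0.07, 0.16, 0.25, 0.3, 0.39, 0.37]
0.2 [0.0, -0.73, 0.0, 0.17, 0.2, 0.25, 0.24, 0.25]
0.1 [0.01, 0.0, 0.0, 0.17, 0.15, 0.18, 0.01, 0.25]
0.0 [0.28, 0.0, 0.0, 0.0, 0.1, 0.1, 0.1, 0.25]
-0.1 [0.28, -0.0, 0.0, 0.0, 0.0, 0.1, 0.09, 0.25]
-0.2 [0.0, None, None, 0.01, 0.05, 0.05, 0.0, 0.22]
-0.3 [None, None, None, 0.0, 0.05, 0.1, 0.1, 0.14]
-0.4 [None, None, None, 0.05, 0.05, 0.1, 0.48, 0.0]
-0.5 [None, None, None, 0.05, 0.05, 0.1, 0.5, 0.02]
[ 1.17988416e+00  2.21143271e-01  1.52751141e+00 -1.32404170e-06
  1.39474276e+00 -1.26083984e-01]
0.06000692256803449
```

Request:
play_rows(
  increments=[
    {"delta_pos":[-5,-2,-2],"turn":[0,0,0],"hand":0},
    {"delta_pos":[-10,-3,-3],"turn":[5,0,0],"hand":0},
    {"delta_pos":[-11,-24,-23],"turn":[24,0,0],"hand":0},
    {"delta_pos":[-11,-24,-23],"turn":[24,0,0],"hand":0},
    {"delta_pos":[-11,-24,-23],"turn":[24,0,0],"hand":0},
    {"delta_pos":[-11,-24,-23],"turn":[24,0,0],"hand":0},
    {"delta_pos":[-11,-24,-23],"turn":[24,0,0],"hand":0},
    {"delta_pos":[-11,-24,-23],"turn":[24,0,0],"hand":0},
    {"delta_pos":[-11,-24,-23],"turn":[24,0,0],"hand":0},
    {"delta_pos":[-11,-24,-23],"turn":[24,0,0],"hand":0},
  ],
)

```text
clock: 0.93
ee_pos: [0.3374, 0.3138, 0.3325]
tool_rot: [-0.692, 1.459, 0.686]
wrist_force: [0.4, -0.2, 0.3]
width: 0.087
```

```bash
cat >> h.py <<'E'
def down(jaw):
    a=np.radians(jaw); z=np.array([np.cos(a),np.sin(a),0]); x=np.array([0,0,-1.]); return Ro.from_matrix(np.array([x,np.cross(z,x),z]).T)
def stat(target=None,jaw=None):
    s=sense();R=Ro.from_rotvec(s['tool_rot']).as_matrix()
    print('t',round(s['clock'],2),'pos',s['ee_pos'].round(4),'jaw',np.degrees(np.arctan2(R[1,2],R[0,2])).round(1),'tilt',np.degrees(np.arccos(-R[2,0])).round(2),'F',s['wrist_force'].round(2),'M',s['torque'].round(3),'w',round(s['width'],4),'q6',s['joint_pos'][5].round(2))
    if target is not None: print('  go',*to_tool(s,target,down(jaw)))
    return s
E
python3 -c "
from h import *
stat((.505,.03,.21),28)"
```

```text
t 0.93 pos [0.3374 0.3138 0.3325] jaw 50.6 tilt 0.21 F [ 0.36 -0.16  0.27] M [-0.072 -0.029 -0.008] w 0.087 q6 -0.3
  go [ 12.37 -30.93 -11.26] [22.56 -0.05  0.21]
```

Request:
play_rows(
  increments=[
    {"delta_pos":[0,-31,-11.3],"turn":[22.6,0,0],"hand":0},
    {"delta_pos":[0,-31,-11.3],"turn":[22.6,0,0],"hand":0},
    {"delta_pos":[0,-31,-11.3],"turn":[22.6,0,0],"hand":0},
    {"delta_pos":[0,-31,-11.3],"turn":[22.6,0,0],"hand":0},
    {"delta_pos":[0,-31,-11.3],"turn":[22.6,0,0],"hand":0},
    {"delta_pos":[0,-31,-11.3],"turn":[22.6,0,0],"hand":0},
    {"delta_pos":[4,-31,-11.3],"turn":[22.6,0,0],"hand":0},
    {"delta_pos":[12.4,-31,-11.3],"turn":[22.6,0,0],"hand":0},
    {"delta_pos":[12.4,-31,-11.3],"turn":[22.6,0,0],"hand":0},
    {"delta_pos":[12.4,-31,-11.3],"turn":[22.6,0,0],"hand":0},
  ],
)

```text
clock: 1.77
ee_pos: [0.5048, 0.0281, 0.2067]
tool_rot: [-0.384, 1.538, 0.379]
wrist_force: [0.1, 0.2, 0.4]
width: 0.0869
```

```bash
python3 - <<'E'
from h import *
stat((.505,.03,.21),28); m=camera_model("wrist"); p,d=read_camera("wrist"); np.savez("pics/w1.npz",p=p,d=d,**m); cv2.imwrite("pics/w1.png",p[:,:,::-1])
E
```

```text
t 1.77 pos [0.5048 0.0281 0.2067] jaw 27.9 tilt 0.17 F [0.07 0.23 0.41] M [-0.091  0.015  0.015] w 0.0869 q6 -0.58
  go [-0.33  0.16  0.1 ] [-0.13 -0.11  0.14]
```

View pics/w1.png

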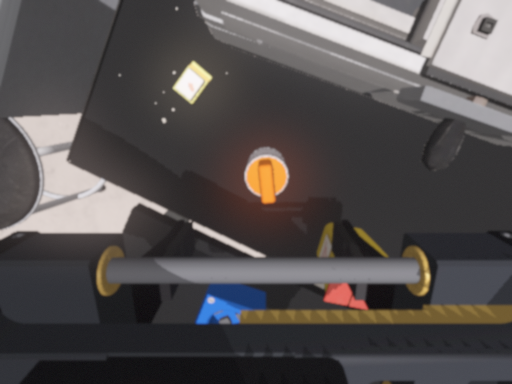

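The wrist view shows the canister at (266,176), with the bar running nearly straight down the image from (264,160) to (268,203). The jaws are roughly aligned with it. I'll refine with a zoom.

```bash
python3 - <<'E'
from h import *
f=np.load("pics/w1.npz");p=f['p'];d=f['d'];m={k:f[k] for k in 'KRt'}
cv2.imwrite("pics/w1z.png",cv2.resize(p[140:215,230:305,::-1],None,fx=8,fy=8,interpolation=cv2.INTER_CUBIC))
v,u=np.mgrid[140:215,230:305]; D=d[140:215,230:305]
X=(np.linalg.inv(m['K'])@np.array([u.ravel(),v.ravel(),np.ones(u.size)]))*D.ravel()
W=(m['R'].T@(X-m['t'][:,None])).T
print(np.percentile(W[:,2],[1,50,90,97,99.5]))
for lo,hi in((.085,.12),(.06,.078)):
    q=(W[:,2]>lo)&(W[:,2]<hi); uv=np.c_[u.ravel()[q],v.ravel()[q]].astype(np.float32)
    if len(uv)<5: continue
    r=cv2.minAreaRect(uv); print(lo,len(uv),r,W[q,2].mean(), ray(m,*r[0],W[q,2].mean()).round(4))
    b=cv2.boxPoints(r); B=np.array([ray(m,*c,W[q,2].mean()) for c in b]); e=B[1:]-B[:-1]
    print(np.linalg.norm(e,axis=1).round(4),np.degrees(np.arctan2(e[:,1],e[:,0])).round(1))
E
```

```text
[-6.32199958e-05  2.01303798e-03  9.89100193e-02  1.02680586e-01
  3.69957119e-01]
0.085 591 ((266.0792541503906, 182.21343994140625), (41.52225875854492, 14.908257484436035), 83.6598129272461) 0.10113876024202409 [0.5055 0.0321 0.1011]
[0.0144 0.0425 0.0151] [  34.3  -55.4 -145.4]
0.06 910 ((266.0, 174.5), (41.0, 42.0), 90.0) 0.07008455146646589 [0.5056 0.0323 0.0701]
[0.0449 0.0461 0.0469] [  27.8  -60.7 -152.1]
```

View pics/w1z.png

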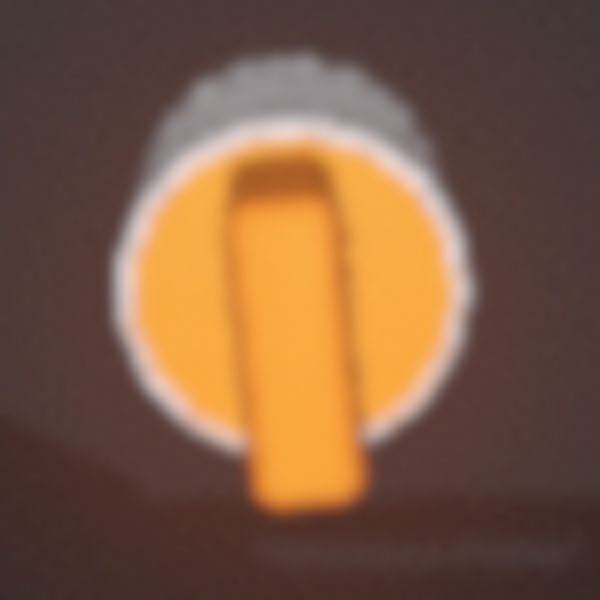

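The zoom shows the bar tilted about 6° from image vertical. Depth agrees: bar centre (0.5055, 0.0322), jaw angle 34°.

```bash
cat >> h.py <<'E'
def force(n=8):
    F=[];M=[]
    for _ in range(n):
        read_camera("top"); s=sense(); F.append(s['wrist_force']);M.append(s['torque'])
    print('F mean',np.mean(F,0).round(3),'sd',np.std(F,0).round(3),'M',np.mean(M,0).round(3))
E
python3 - <<'E'
from h import *
force(8); stat((.5055,.0322,.074),34)
E
```

```text
F mean [-0.258  0.16   0.151] sd [0.579 0.384 0.551] M [-0.054  0.009 -0.004]
t 2.22 pos [0.5064 0.0299 0.2121] jaw 28.0 tilt 0.37 F [ 0.02 -0.04 -0.39] M [-0.11  -0.014 -0.05 ] w 0.0873 q6 -0.58
  go [13.81  0.32 -0.02] [-5.97  0.17  0.34]
```

Request:
play_rows(
  increments=[
    {"delta_pos":[3,0.3,0],"turn":[-6,0.1,0.3],"hand":0},
    {"delta_pos":[6,0.3,0],"turn":[-6,0.1,0.3],"hand":0},
    {"delta_pos":[9,0.3,0],"turn":[-6,0.1,0.3],"hand":0},
    {"delta_pos":[11,0.3,0],"turn":[-6,0.1,0.3],"hand":0},
    {"delta_pos":[11,0.3,0],"turn":[-6,0.1,0.3],"hand":0},
  ],
)

```text
clock: 2.63
ee_pos: [0.5026, 0.033, 0.0986]
tool_rot: [-0.464, 1.525, 0.468]
wrist_force: [-1.8, -0.1, 0.3]
width: 0.087
```

```bash
cat >> h.py <<'E'
def mpos(n=4):
    P=[];J=[]
    for _ in range(n):
        read_camera("top"); s=sense();P.append(s['ee_pos']);R=Ro.from_rotvec(s['tool_rot']).as_matrix();J.append(np.degrees(np.arctan2(R[1,2],R[0,2])))
    print('mean pos',np.mean(P,0).round(4),'sd',np.std(P,0).round(4),'jaw',np.mean(J).round(2),np.std(J).round(2)); return np.mean(P,0)
E
python3 - <<'E'
from h import *
mpos(); stat((.5055,.0322,.074),34)
E
```

```text
mean pos [0.5061 0.0325 0.1032] sd [0.0012 0.0002 0.0014] jaw 34.07 0.01
t 2.83 pos [0.5074 0.0323 0.1046] jaw 34.1 tilt 0.3 F [ 0.51  0.06 -0.38] M [-0.012  0.001  0.066] w 0.0869 q6 -0.69
  go [ 3.06  0.11 -0.17] [0.06 0.24 0.18]
```

Request:
play_rows(
  increments=[
    {"delta_pos":[1.5,0.1,0],"turn":[0,0.2,0.2],"hand":0},
    {"delta_pos":[2.9,0.1,0],"turn":[0,0.2,0.2],"hand":0},
    {"delta_pos":[2.9,0.1,0],"turn":[0,0.2,0.2],"hand":0},
    {"delta_pos":[2.9,0.1,0],"turn":[0,0.2,0.2],"hand":0},
  ],
)

```text
clock: 3.17
ee_pos: [0.5068, 0.0332, 0.0754]
tool_rot: [-0.465, 1.52, 0.466]
wrist_force: [-0.4, 0.3, 0.1]
width: 0.0871
```

```bash
python3 - <<'E'
from h import *
p=mpos(); stat((.5055,.0322,.074),34)
E
```

```text
mean pos [0.5076 0.0331 0.0763] sd [0.0002 0.     0.0002] jaw 34.05 0.0
t 3.37 pos [0.5077 0.0331 0.0765] jaw 34.1 tilt 0.12 F [-0.53  0.44 -0.68] M [-0.042 -0.02  -0.009] w 0.0869 q6 -0.69
  go [ 0.25  0.06 -0.23] [0.05 0.11 0.04]
```

Request:
play_rows(
  increments=[
    {"delta_pos":[0.2,0.1,-0.2],"turn":[0,0,0],"hand":0},
    {"delta_pos":[0.2,0.1,-0.2],"turn":[0,0,0],"hand":120},
    {"delta_pos":[0.2,0.1,-0.2],"turn":[0,0,0],"hand":255},
    {"delta_pos":[0.2,0.1,-0.2],"turn":[0,0,0],"hand":255},
    {"delta_pos":[0.2,0.1,-0.2],"turn":[0,0,0],"hand":255},
    {"delta_pos":[0.2,0.1,-0.2],"turn":[0,0,0],"hand":255},
    {"delta_pos":[0.2,0.1,-0.2],"turn":[0,0,0],"hand":255},
    {"delta_pos":[0.2,0.1,-0.2],"turn":[0,0,0],"hand":255},
  ],
)

```text
clock: 4.03
ee_pos: [0.5055, 0.0328, 0.0745]
tool_rot: [-0.465, 1.518, 0.465]
wrist_force: [-0.9, 0.2, -0.4]
width: 0.0486
```

```bash
python3 - <<'E'
from h import *
p=mpos(2); stat((.5055,.0322,.074),34)
E
```

```text
mean pos [0.5055 0.0328 0.0745] sd [0. 0. 0.] jaw 34.06 0.0
t 4.13 pos [0.5055 0.0328 0.0745] jaw 34.1 tilt 0.12 F [-0.18 -0.48  0.1 ] M [-0.009  0.07  -0.008] w 0.0405 q6 -0.69
  go [ 0.05 -0.05 -0.03] [0.05 0.11 0.04]
```

Fingers still closing; continue, then lift.

Request:
play_rows(
  increments=[
    {"delta_pos":[0,0,0],"turn":[0,0,0],"hand":255},
    {"delta_pos":[0,0,0],"turn":[0,0,0],"hand":255},
    {"delta_pos":[0,0,0],"turn":[0,0,0],"hand":255},
    {"delta_pos":[0,0,0],"turn":[0,0,0],"hand":255},
    {"delta_pos":[0,0,0],"turn":[0,0,0],"hand":255},
    {"delta_pos":[0,0,0],"turn":[0,0,0],"hand":255},
    {"delta_pos":[0,0,0],"turn":[0,0,0],"hand":255},
  ],
)

```text
clock: 4.72
ee_pos: [0.5056, 0.0328, 0.0745]
tool_rot: [-0.466, 1.518, 0.465]
wrist_force: [0.8, 1.0, -1.0]
width: 0.0142
```

```bash
python3 - <<'E'
from h import *
force(4); stat((.5055,.0322,.074),34)
E
```

```text
F mean [ 0.503 -0.127 -0.035] sd [0.566 0.791 0.356] M [-0.022 -0.08   0.015]
t 4.92 pos [0.5056 0.0328 0.0745] jaw 34.1 tilt 0.12 F [-0.24  1.03 -0.02] M [-0.011 -0.067  0.   ] w 0.0138 q6 -0.69
  go [ 0.05 -0.04 -0.04] [0.06 0.12 0.04]
```

Request:
play_rows(
  increments=[
    {"delta_pos":[-1,0,0],"turn":[0,0,0],"hand":255},
    {"delta_pos":[-3,0,0],"turn":[0,0,0],"hand":255},
    {"delta_pos":[-5,0,0],"turn":[0,0,0],"hand":255},
    {"delta_pos":[-7,0,0],"turn":[0,0,0],"hand":255},
    {"delta_pos":[-9,0,0],"turn":[0,0,0],"hand":255},
    {"delta_pos":[-10,0,0],"turn":[0,0,0],"hand":255},
    {"delta_pos":[-10,0,0],"turn":[0,0,0],"hand":255},
    {"delta_pos":[-10,0,0],"turn":[0,0,0],"hand":255},
    {"delta_pos":[-10,0,0],"turn":[0,0,0],"hand":255},
    {"delta_pos":[-10,0,0],"turn":[0,0,0],"hand":255},
  ],
)

```text
clock: 5.75
ee_pos: [0.5041, 0.0328, 0.1726]
tool_rot: [-0.465, 1.521, 0.467]
wrist_force: [-0.1, 0.1, -5.2]
width: 0.0135
```

```bash
python3 - <<'E'
from h import *
force(16); stat((.5481,-.3208,.21),34)
m=camera_model("wrist"); p,d=read_camera("wrist"); np.savez("pics/w2.npz",p=p,d=d,**m); cv2.imwrite("pics/w2.png",p[:,:,::-1])
E
```

```text
F mean [-0.111 -0.094 -4.968] sd [0.516 0.329 0.502] M [-0.06   0.021  0.004]
t 6.55 pos [0.5054 0.0327 0.1745] jaw 34.1 tilt 0.13 F [-0.02 -0.43 -5.03] M [-0.041  0.06   0.008] w 0.0137 q6 -0.69
  go [ -3.56 -31.68 -16.25] [0.06 0.12 0.04]
```

The weight reads about 5.0 N, so it is solid and goes in the blue block. I'll carry it beside the blue block so the wrist camera looks straight down into the bore.

```bash
python3 -c "
from h import *
stat((.600,-.249,.195),34)"
```

```text
t 6.6 pos [0.5054 0.0327 0.1745] jaw 34.1 tilt 0.13 F [ 0.4  -0.04 -4.48] M [-0.063  0.045  0.025] w 0.0136 q6 -0.69
  go [ -2.04 -28.64  -7.94] [0.06 0.12 0.04]
```

Request:
play_rows(
  increments=[
    {"delta_pos":[-2,-2,-0.5],"turn":[0,0,0],"hand":255},
    {"delta_pos":[-2,-5,-1.4],"turn":[0,0,0],"hand":255},
    {"delta_pos":[-2,-9,-2.5],"turn":[0,0,0],"hand":255},
    {"delta_pos":[-2,-13,-3.6],"turn":[0,0,0],"hand":255},
    {"delta_pos":[-2,-17,-4.7],"turn":[0,0,0],"hand":255},
    {"delta_pos":[-2,-21,-5.8],"turn":[0,0,0],"hand":255},
    {"delta_pos":[-2,-25,-6.9],"turn":[0,0,0],"hand":255},
    {"delta_pos":[-2,-27.5,-7.6],"turn":[0,0,0],"hand":255},
    {"delta_pos":[-2,-28.6,-7.9],"turn":[0,0,0],"hand":255},
    {"delta_pos":[-2,-28.6,-7.9],"turn":[0,0,0],"hand":255},
  ],
)

```text
clock: 7.43
ee_pos: [0.6002, -0.2516, 0.194]
tool_rot: [-0.464, 1.519, 0.462]
wrist_force: [-0.1, -0.1, -5.5]
width: 0.0136
```

```bash
python3 - <<'E'
from h import *
mpos(8); stat((.5611,-.1908,.175),34)
m=camera_model("wrist"); p,d=read_camera("wrist"); np.savez("pics/w3.npz",p=p,d=d,**m); cv2.imwrite("pics/w3.png",p[:,:,::-1])
E
```

```text
mean pos [ 0.5998 -0.2475  0.1943] sd [0.0002 0.0008 0.0004] jaw 34.09 0.07
t 7.83 pos [ 0.6001 -0.2473  0.1949] jaw 34.1 tilt 0.14 F [-0.63 -0.15 -4.88] M [-0.038  0.046 -0.01 ] w 0.0136 q6 -1.11
  go [ 1.98  6.87 -0.06] [0.14 0.13 0.05]
```

View pics/w3.png

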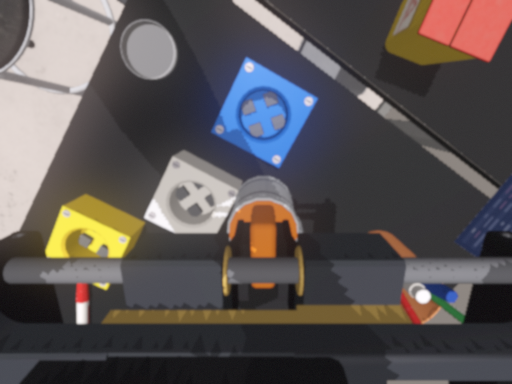

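The wrist view shows the blue bore at (265,112) with its four grey pieces and four corner screws, clear of the canister. I'll measure both.

```bash
python3 - <<'E'
from h import *
f=np.load("pics/w3.npz");p=f['p'];m={k:f[k] for k in 'KRt'};x0,y0,x1,y1=205,50,325,172
big=cv2.resize(p[y0:y1,x0:x1],None,fx=6,fy=6,interpolation=cv2.INTER_CUBIC);H=hsv(big)
def full(c): return (np.array(c)+.5)/6-.5+[x0,y0]
blue=cv2.inRange(H,(95,110,60),(130,255,255))
c=max(cv2.findContours(blue,cv2.RETR_EXTERNAL,2)[0],key=cv2.contourArea)
r=cv2.minAreaRect(c);print('rect',r,ray(m,*full(r[0]),.046).round(4))
ap=cv2.approxPolyDP(cv2.convexHull(c),20,True)[:,0];C=np.array([ray(m,*full(a),.046) for a in ap]);print('corners',C.round(4).tolist(),C.mean(0).round(4))
fill=cv2.drawContours(np.zeros_like(blue),[c],-1,255,-1)
g=cv2.bitwise_and(cv2.bitwise_not(blue),fill);g=cv2.morphologyEx(g,cv2.MORPH_OPEN,np.ones((7,7)))
n,l,st,ce=cv2.connectedComponentsWithStats(g);S=[];P=[]
for i in range(1,n):
    if st[i,4]<150: continue
    u=full(ce[i]);w46=ray(m,*u,.046);w18=ray(m,*u,.018);dist=np.linalg.norm(w46[:2]-C.mean(0)[:2])
    print(st[i,4],u.round(1),w46.round(4),w18.round(4),dist.round(4))
    (S if dist>.035 else P).append(w46 if dist>.035 else w18)
S=np.array(S);P=np.array(P);print('screw c',S.mean(0).round(4),'pieces c',P.mean(0).round(4))
a=np.degrees(np.arctan2(*(P-P.mean(0))[:,1::-1].T));print('piece ang mod90',(a%90).round(1),np.linalg.norm((P-P.mean(0))[:,:2],axis=1).round(4))
o=big.copy();o[g>0]=(255,0,0);cv2.imwrite("pics/k.png",np.hstack([cv2.resize(big,(390,396)),cv2.resize(o,(390,396))])[:,:,::-1])
# handle in hand
E
```

```text
rect ((317.28167724609375, 366.4134826660156), (581.7888793945312, 512.7593383789062), 29.27229118347168) [ 0.5554 -0.1923  0.046 ]
corners [[0.5156, -0.1553, 0.046], [0.6007, -0.1453, 0.046], [0.6099, -0.2314, 0.046], [0.5257, -0.2407, 0.046], [0.506, -0.2089, 0.046]] [ 0.5516 -0.1963  0.046 ]
3560 [248.8  66.8] [ 0.5241 -0.1614  0.046 ] [ 0.5213 -0.1594  0.018 ] 0.0444
5528 [270.2  98.6] [ 0.5597 -0.1746  0.046 ] [ 0.5601 -0.1738  0.018 ] 0.0232
3022 [308.1 100.8] [ 0.5942 -0.154   0.046 ] [ 0.5976 -0.1513  0.018 ] 0.06
5607 [247.9 106.9] [ 0.5448 -0.1948  0.046 ] [ 0.5439 -0.1958  0.018 ] 0.0069
5685 [278.1 121.5] [ 0.5801 -0.1892  0.046 ] [ 0.5823 -0.1897  0.018 ] 0.0293
5477 [255.8 129.5] [ 0.565  -0.2097  0.046 ] [ 0.5658 -0.2121  0.018 ] 0.0189
2502 [219.1 128.9] [ 0.5316 -0.2315  0.046 ] [ 0.5295 -0.2358  0.018 ] 0.0405
2532 [276. 159.] [ 0.6016 -0.224   0.046 ] [ 0.6058 -0.2276  0.018 ] 0.0572
screw c [ 0.5629 -0.1927  0.046 ] pieces c [ 0.563  -0.1928  0.018 ]
piece ang mod90 [8.8 8.8 9.2 8.3] [0.0193 0.0193 0.0195 0.0194]
```

View pics/k.png

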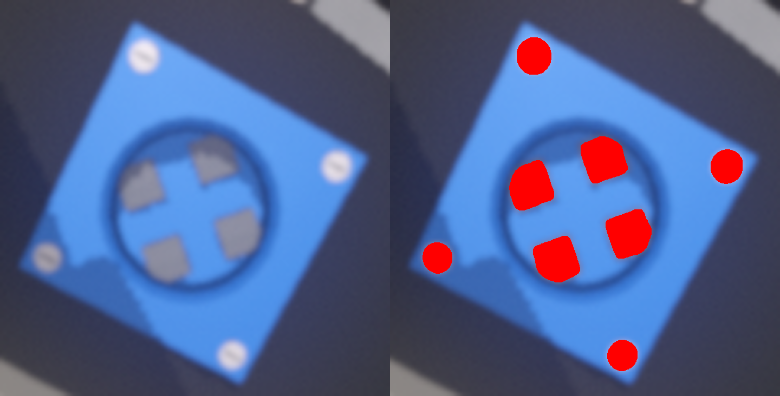

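The slots sit at 53.8° (mod 90). Screws and pieces agree on the bore centre, (0.563, -0.1927). I'll align at jaw 53.8° above the bore.

```bash
python3 -c "
from h import *
stat((.5629,-.1926,.150),53.8)"
```

```text
t 7.88 pos [ 0.6001 -0.2475  0.1948] jaw 34.1 tilt 0.14 F [-0.62  0.21 -4.99] M [-0.104  0.021 -0.027] w 0.0137 q6 -1.11
  go [ 4.48  6.64 -0.01] [-19.68   0.12   0.08]
```

Request:
play_rows(
  increments=[
    {"delta_pos":[0,2,0],"turn":[-5,0,0],"hand":255},
    {"delta_pos":[0,4,0],"turn":[-10,0,0],"hand":255},
    {"delta_pos":[1,5.5,0],"turn":[-15,0,0],"hand":255},
    {"delta_pos":[2.5,6.6,0],"turn":[-19.7,0.1,0.1],"hand":255},
    {"delta_pos":[4,6.6,0],"turn":[-19.7,0.1,0.1],"hand":255},
    {"delta_pos":[4.5,6.6,0],"turn":[-19.7,0.1,0.1],"hand":255},
    {"delta_pos":[4.5,6.6,0],"turn":[-19.7,0.1,0.1],"hand":255},
    {"delta_pos":[4.5,6.6,0],"turn":[-19.7,0.1,0.1],"hand":255},
  ],
)

```text
clock: 8.55
ee_pos: [0.5635, -0.193, 0.1502]
tool_rot: [-0.732, 1.443, 0.733]
wrist_force: [-0.1, -0.3, -5.1]
width: 0.0138
```

```bash
python3 - <<'E'
from h import *
mpos(6); stat((.5629,-.1926,.098),53.8)
E
```

```text
mean pos [ 0.564  -0.1934  0.1509] sd [0.0002 0.0001 0.0002] jaw 53.8 0.0
t 8.85 pos [ 0.5637 -0.1933  0.1506] jaw 53.8 tilt 0.06 F [ 0.46 -0.8  -4.65] M [-0.024 -0.004  0.015] w 0.014 q6 -1.4
  go [5.26 0.11 0.01] [0.   0.04 0.05]
```

Request:
play_rows(
  increments=[
    {"delta_pos":[1.2,0.1,0],"turn":[0,0,0],"hand":255},
    {"delta_pos":[2.4,0.1,0],"turn":[0,0,0],"hand":255},
    {"delta_pos":[3.4,0.1,0],"turn":[0,0,0],"hand":255},
    {"delta_pos":[4.4,0.1,0],"turn":[0,0,0],"hand":255},
    {"delta_pos":[5.2,0.1,0],"turn":[0,0,0],"hand":255},
    {"delta_pos":[5.2,0.1,0],"turn":[0,0,0],"hand":255},
    {"delta_pos":[5.2,0.1,0],"turn":[0,0,0],"hand":255},
  ],
)

```text
clock: 9.43
ee_pos: [0.5623, -0.1924, 0.0975]
tool_rot: [-0.732, 1.444, 0.733]
wrist_force: [-0.7, -0.3, -4.5]
width: 0.014
```

```bash
python3 - <<'E'
from h import *
force(4); stat((.5629,-.1926,.085),53.8)
E
```

```text
F mean [-1.09   0.773 -5.384] sd [0.309 0.309 0.734] M [ 0.253  0.286 -0.038]
t 9.63 pos [ 0.563  -0.1925  0.099 ] jaw 53.8 tilt 0.07 F [-0.81  1.07 -6.63] M [ 0.274  0.289 -0.01 ] w 0.0139 q6 -1.4
  go [ 1.4   0.01 -0.01] [0.01 0.05 0.05]
```

Request:
play_rows(
  increments=[
    {"delta_pos":[-0.1,0.1,0],"turn":[0,0,0],"hand":255},
    {"delta_pos":[0,0.2,0],"turn":[0,0,0],"hand":255},
    {"delta_pos":[0,0.2,0],"turn":[0,0,0],"hand":255},
  ],
)

```text
clock: 9.88
ee_pos: [0.5617, -0.1915, 0.0996]
tool_rot: [-0.734, 1.442, 0.731]
wrist_force: [0.6, 0.2, -4.6]
width: 0.0142
```

```bash
python3 - <<'E'
from h import *
force(5); stat((.5629,-.1926,.085),53.8)
E
```

```text
F mean [ 0.274  0.364 -4.797] sd [0.305 0.258 0.397] M [-0.044 -0.007 -0.006]
t 10.13 pos [ 0.5615 -0.1915  0.0991] jaw 53.8 tilt 0.08 F [-0.08  0.44 -5.2 ] M [-0.066 -0.011 -0.016] w 0.014 q6 -1.4
  go [ 1.41 -0.18 -0.01] [0.   0.05 0.07]
```

Request:
play_rows(
  increments=[
    {"delta_pos":[0.2,0.1,0],"turn":[0,0,0],"hand":255},
    {"delta_pos":[0.4,0.1,0],"turn":[0,0,0],"hand":255},
    {"delta_pos":[0.6,0.1,0],"turn":[0,0,0],"hand":255},
    {"delta_pos":[0.7,0.1,0],"turn":[0,0,0],"hand":255},
    {"delta_pos":[0.8,0.1,0],"turn":[0,0,0],"hand":255},
    {"delta_pos":[0.8,0.1,0],"turn":[0,0,0],"hand":255},
  ],
)

```text
clock: 10.63
ee_pos: [0.5605, -0.1908, 0.0907]
tool_rot: [-0.733, 1.443, 0.732]
wrist_force: [0.5, 0.4, -5.2]
width: 0.0138
```

```bash
python3 - <<'E'
from h import *
force(5); stat((.5629,-.1926,.085),53.8)
E
```

```text
F mean [-0.15   0.192 -4.95 ] sd [0.306 0.208 0.35 ] M [-0.04   0.007  0.005]
t 10.88 pos [ 0.5608 -0.1909  0.0913] jaw 53.8 tilt 0.1 F [ 0.31 -0.   -5.39] M [-0.08   0.052  0.002] w 0.0137 q6 -1.4
  go [ 0.63 -0.27 -0.01] [0.   0.05 0.08]
```

Request:
play_rows(
  increments=[
    {"delta_pos":[0.1,0,0],"turn":[0,0,0],"hand":255},
    {"delta_pos":[0.2,0,0],"turn":[0,0,0],"hand":255},
    {"delta_pos":[0.3,0,0],"turn":[0,0,0],"hand":255},
    {"delta_pos":[0.3,0,0],"turn":[0,0,0],"hand":255},
  ],
)

```text
clock: 11.22
ee_pos: [0.5606, -0.1908, 0.0879]
tool_rot: [-0.733, 1.443, 0.732]
wrist_force: [-0.3, -0.4, -4.9]
width: 0.0138
```

```bash
python3 - <<'E'
from h import *
force(5); stat((.5629,-.1926,.085),53.8)
E
```

```text
F mean [ 0.511  0.024 -4.996] sd [0.555 0.313 0.341] M [-0.026  0.004  0.003]
t 11.47 pos [ 0.5608 -0.1909  0.0883] jaw 53.8 tilt 0.1 F [ 0.78 -0.22 -4.93] M [-0.061  0.073  0.058] w 0.0135 q6 -1.4
  go [ 0.33 -0.27 -0.01] [0.01 0.05 0.08]
```

Origin is now about 14 mm up, below the 18 mm stop, with no contact: the foot is in the keyway. I'll go down the rest.

Request:
play_rows(
  increments=[
    {"delta_pos":[0.1,0,0],"turn":[0,0,0],"hand":255},
    {"delta_pos":[0.2,0,0],"turn":[0,0,0],"hand":255},
    {"delta_pos":[0.3,0,0],"turn":[0,0,0],"hand":255},
    {"delta_pos":[0.35,0,0],"turn":[0,0,0],"hand":255},
    {"delta_pos":[0.35,0,0],"turn":[0,0,0],"hand":255},
  ],
)

```text
clock: 11.88
ee_pos: [0.5608, -0.1909, 0.0847]
tool_rot: [-0.733, 1.442, 0.732]
wrist_force: [0.0, 1.1, -5.6]
width: 0.0141
```

```bash
python3 - <<'E'
from h import *
force(5); stat((.5629,-.1926,.085),53.8)
E
```

```text
F mean [-0.063  0.473 -4.613] sd [0.548 0.545 0.133] M [-0.045  0.002  0.002]
t 12.13 pos [ 0.5608 -0.1909  0.0848] jaw 53.8 tilt 0.1 F [-0.35  0.55 -4.46] M [-0.018  0.056  0.022] w 0.0137 q6 -1.4
  go [-0.02 -0.26 -0.01] [0.01 0.05 0.08]
```

Request:
play_rows(
  increments=[
    {"delta_pos":[0.05,0,0],"turn":[0,0,0],"hand":255},
    {"delta_pos":[0.1,0,0],"turn":[0,0,0],"hand":255},
    {"delta_pos":[0.1,0,0],"turn":[0,0,0],"hand":255},
  ],
)

```text
clock: 12.38
ee_pos: [0.5612, -0.191, 0.0845]
tool_rot: [-0.734, 1.442, 0.731]
wrist_force: [-1.5, 0.3, 1.5]
width: 0.0138
```

```bash
python3 - <<'E'
from h import *
force(5); stat((.5629,-.1926,.085),53.8)
E
```

```text
F mean [-1.405  0.745  2.322] sd [0.532 0.448 0.716] M [ 0.189  0.467 -0.005]
t 12.63 pos [ 0.5612 -0.1911  0.0845] jaw 53.8 tilt 0.14 F [-1.6   1.29  3.14] M [ 0.227  0.527 -0.046] w 0.0136 q6 -1.4
  go [-0.05 -0.23 -0.02] [0.   0.06 0.13]
```

On the floor: force rose by 7 N at TCP z 0.0845, exactly the predicted home height. Release and retreat.

Request:
play_rows(
  increments=[
    {"delta_pos":[-0.03,0,0],"turn":[0,0,0],"hand":255},
    {"delta_pos":[-0.05,0,0],"turn":[0,0,0],"hand":200},
    {"delta_pos":[-0.05,0,0],"turn":[0,0,0],"hand":130},
    {"delta_pos":[-0.05,0,0],"turn":[0,0,0],"hand":100},
    {"delta_pos":[-0.05,0,0],"turn":[0,0,0],"hand":100},
    {"delta_pos":[-0.05,0,0],"turn":[0,0,0],"hand":100},
    {"delta_pos":[-0.05,0,0],"turn":[0,0,0],"hand":100},
    {"delta_pos":[-0.05,0,0],"turn":[0,0,0],"hand":100},
  ],
)

```text
clock: 13.3
ee_pos: [0.5613, -0.1911, 0.085]
tool_rot: [-0.734, 1.442, 0.731]
wrist_force: [-0.5, 0.1, -0.6]
width: 0.0487
```

```bash
python3 - <<'E'
from h import *
force(3); stat((.5629,-.1926,.085),53.8)
E
```

```text
F mean [-0.016 -0.333  0.209] sd [0.46  0.835 0.351] M [-0.015  0.018 -0.032]
t 13.45 pos [ 0.5612 -0.1911  0.085 ] jaw 53.8 tilt 0.15 F [ 0.28 -1.3   0.67] M [-0.039  0.022 -0.016] w 0.0521 q6 -1.4
  go [ 0.   -0.22 -0.02] [0.01 0.06 0.13]
```

Request:
play_rows(
  increments=[
    {"delta_pos":[-1.5,0,0],"turn":[0,0,0],"hand":100},
    {"delta_pos":[-4,0,0],"turn":[0,0,0],"hand":100},
    {"delta_pos":[-7,0,0],"turn":[0,0,0],"hand":100},
    {"delta_pos":[-10,0,0],"turn":[0,0,0],"hand":100},
    {"delta_pos":[-12,0,0],"turn":[0,0,0],"hand":100},
    {"delta_pos":[-12,0,0],"turn":[0,0,0],"hand":100},
    {"delta_pos":[-12,0,0],"turn":[0,0,0],"hand":100},
  ],
)

```text
clock: 14.03
ee_pos: [0.5618, -0.1915, 0.2067]
tool_rot: [-0.736, 1.44, 0.729]
wrist_force: [-0.3, 0.2, -0.5]
width: 0.0527
```

```bash
python3 - <<'E'
from h import *
stat(); force(2)
m=camera_model("wrist"); p,d=read_camera("wrist"); np.savez("pics/w4.npz",p=p,d=d,**m); cv2.imwrite("pics/w4.png",p[:,:,::-1])
v,u=np.mgrid[:384,:512]
X=(np.linalg.inv(m['K'])@np.array([u.ravel(),v.ravel(),np.ones(u.size)]))*d.ravel()
W=(m['R'].T@(X-m['t'][:,None])).T; r=np.hypot(W[:,0]-.5625,W[:,1]+.1925)
org=(cv2.inRange(hsv(p),(5,130,80),(22,255,255)).ravel()>0)
q=org&(r<.035); z=W[q,2]; print('orange',q.sum(),np.percentile(z,[5,25,50,75,95]).round(4))
for lo,hi in((.06,.088),(.1,.125)):
    k=q&(W[:,2]>lo)&(W[:,2]<hi); uv=np.c_[u.ravel()[k],v.ravel()[k]].astype(np.float32); rr=cv2.minAreaRect(uv); print(lo,np.median(W[k,2]).round(4),rr,ray(m,*rr[0],np.median(W[k,2])).round(4))
b=(r>.033)&(r<.037)&(abs(W[:,2]-.046)<.01);print('block top',np.median(W[b,2]).round(4))
E
```

```text
t 14.03 pos [ 0.5618 -0.1915  0.2067] jaw 53.8 tilt 0.35 F [-0.32  0.21 -0.5 ] M [-0.039  0.032  0.019] w 0.0527 q6 -1.4
F mean [-0.382 -0.2   -0.157] sd [0.202 0.605 0.172] M [-0.019  0.031 -0.007]
orange 3472 [0.08   0.1115 0.3018 0.3038 0.3053]
0.06 0.0804 ((263.0, 183.5), (35.0, 38.0), 90.0) [ 0.5615 -0.1931  0.0804]
0.1 0.112 ((262.5, 191.0), (40.0, 15.0), 90.0) [ 0.56   -0.1926  0.112 ]
block top 0.0475
```

View pics/w4.png

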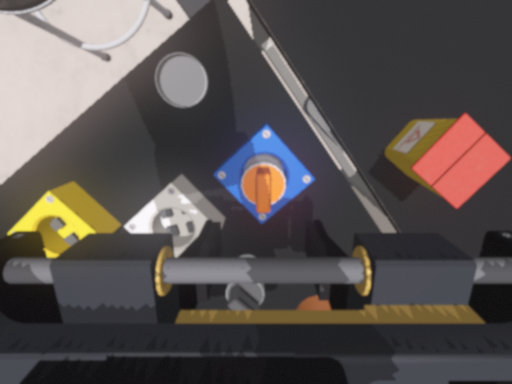

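The canister stands upright in the blue bore. The handle top rose about 10-11 mm from its bench reading, against 10 mm for home and 18 mm for unkeyed. Its centre is about 1.5 mm from the bore axis, and the gripper is clear.

```bash
python3 -c "
from plant import *
print(finish_job())"
```

```text
the job is handed in; nothing more can be done
None
```

I lifted the canister about 100 mm and held it still. It weighed about 5.0 N, so it is the solid one, and I put it in the blue block. The wrist camera showed the keyway at about 54°, so I turned the canister to that angle above the bore. It went fully home without any searching on the bottom, pressing about 7 N by the wrist force. I then released it, moved the gripper clear and handed the job in at about 14 s of the 54 s.

**Last checks:**
- **Seating:** the floor was felt at the predicted home height. The lid and handle sit 10–11 mm above their bench readings, against 10 mm for home and 18 mm for unkeyed. The depth reading was about 1.5 mm high on the block top, which fits.
- **Position:** the lid centre is about 1.5 mm from the bore axis. The handle-top estimate puts it nearer 3 mm, so the two disagree slightly, but both are within 4 mm.
- **Uprightness:** it looks upright in the last picture; I did not measure the tilt.
- **Wall contact:** on the way in the canister touched the bore wall lightly, about 1.3 N sideways. A 3 mm shift along the handle cleared it.
- **Bystanders:** I kept clear of them throughout, but did not re-measure their positions at the end.

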